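# Find the weak shock mount and push its tag down

### The arm

A 7-joint arm with a two-finger parallel gripper is mounted at the origin on the work surface. World frame = base frame: x ahead of the robot, y to its left, z up, the work surface at z = 0. Lengths are in m, angles in rad, forces in N, time in s.
With the tool pointing down it reaches from about 0.375 to 0.925 m from the base axis. Payload 3.1 kg.
Tool frame: the origin (TCP) lies between the finger pads; the fingertips stand 19 mm ahead of it and the grasp point (between the pads) is the TCP; z points along the fingers, y is the direction in which the jaws open and shut (so a half turn about z gives the same grasp; the last joint's range is limited). The gripper opens to 85 mm and grips with 20 to 120 N. Pads are 22 mm wide; open, the fingers measure 114 mm over their backs; the gripper's body (76 mm by 85 mm) begins 54 mm behind the grasp point. The pads swing forward as they close: fully open they stand 13 mm farther back than shut.
Start: joints at [-1.233, 0.383, 0.044, 1.598, -0.018, 1.161, -0.05], TCP at [0.274, 0.589, 0.25] pointing down, gripper open.
Joint ranges: [-2.61, 2.61], [-0.41, 2.15], [-1.48, 1.57], [0, 2.5], [-1.57, 4.71], [0.05, 1.97], [-2.85, 2.85]. Speed limits (rad/s): [2.79, 2.79, 3.14, 3.14, 3.14, 3.14, 3.14].

### API

Orientations are given as a unit quaternion [x, y, z, w].
In Python, from bench import move_ptp, movel, move_j, move_gripper, pause, inverse_kinematics, read_camera, camera_params, MotionError, sign_off, look_for, tip_of, read_time_s, read_qpos, read_joint_vel, read_effort, read_eef_pos, read_tcp_rot, read_ft_force, read_ft_torque, read_finger_gap gives the robot as it stands. Calls block until the motion is done:
- move_ptp(position, orientation): joint-space move of the TCP to a pose.
- movel(position, orientation=None, speed=0.15): straight line of the TCP; orientation=None keeps the orientation; speed is the mean speed in m/s.
- move_j(angles): joint-space move.
- move_gripper(opening, effort=None): finger opening in m; effort is the grip in N (None keeps the last); returns when the fingers have stopped.
- pause(seconds).
- inverse_kinematics(position, orientation): joint angles nearest the present ones, or None.
- read_camera(name): name is "scene" or "side" or "wrist"; returns the picture (400x640x3 uint8, red, green, blue); there is no depth.
- camera_params(name): a dict with "K" (3x3 intrinsics, pixels), "camera_from_world" (4x4, takes a point from world to camera coordinates). Camera axes: x right, y down, z forward; pixel columns grow to the right and rows downward; lengths in m; the calibration is good to about 2 mm. A picture is of the moment at which its call begins: read the wrist's pose just before it. camera_params takes no time and is no camera call; for the wrist camera it gives the pose at the moment of the call.
A pose or a line that the arm cannot do raises MotionError and nothing moves.
- sign_off(): hands the job in, once; it reports no verdict.
Trained networks look in the newest picture that a camera, given by its name, has taken for a name from the list of things; names that differ only in an ending like _2 or _b are one class to them, and where a whole thing is asked for, a point or a joint stands for the part that bears it (a point fixed in the world has none). Each returns a list of dicts, best first, with "confidence" (0 to 1); they miss things now and then, are a little off and sometimes report something else, mostly with a low value. They report only what shows in the picture. A call takes as long as a camera call.
- look_for(camera, name): "at" ([column, row] in pixels, amid what is visible of it).
- tip_of(camera, name): "at" ([column, row] in pixels: a listed point, or the origin of a listed thing).
Readings, each from a call of its own:
- read_time_s(): time.
- read_qpos(): joint angles.
- read_joint_vel(): joint speeds.
- read_effort(): joint torques, N m.
- read_eef_pos(): TCP position.
- read_tcp_rot(): TCP orientation.
- read_ft_force(): force on the tool from outside, world axes, zero at the start.
- read_ft_torque(): the same for the moment, N m.
- read_finger_gap(): finger opening in m.
Only numpy, scipy, OpenCV 4.12 (cv2) and the standard library are available. Lean on these libraries where they do the work, as an engineer would, in place of code of your own. Each camera call takes 0.05 s, during which the arm holds its last target.

### The job

Three instrument shock mounts that look alike are bolted in a row on the test rail, and one has gone soft. With a fingertip press each spring pad down about 5 mm or more and let it back up, one after another along the row, starting at the end with the round post; then push the tag of the softest mount down as far as it goes and back off. Leave the other two tags up, pull no tag upward, and do not move or pick up the loose parts lying around.

Things in the scene. Friction and masses are not known exactly. Their poses are not given: they have to be found in the camera images.
- pad_a_top (a point): centre of the top face of the round spring pad of shock mount a: black rubber-faced disc, 38 mm diameter, lying level, its top 66 mm above the bench when free (moves down with the pad). The three mounts look alike; they stand in a row 95 mm apart, in any order of letters
- pad_a (a joint): how far pad a is pressed down, m: 0 free, 0.012 bottomed on a hard stop; springs back when let go. The push grows evenly with depth from a small preload (as if already pressed 1 mm); bottoming takes between about 4 and 15 N depending on the mount, and the softest pad needs only about half the force of the next softest at equal depth
- tag_a_top (a point): centre of the top face of the tag of mount a: T-shaped bare aluminium plate standing in a dark steel guide block, its flat top 28 x 14 mm (long side along the row), about 66 mm above the bench when up, 60 mm from the centre of the pad of the same mount, on the side of the row away from the robot; moves with the tag
- tag_a (a joint): how far tag a is pushed down, m: 0 to 0.003 at the start (up), 0.014 fully down on its stop; negative if pulled up. Moves with about 3 N of friction and stays where it is left
- pad_b_top (a point): centre of the top face of the round spring pad of shock mount b: black rubber-faced disc, 38 mm diameter, lying level, its top 66 mm above the bench when free (moves down with the pad). The three mounts look alike; they stand in a row 95 mm apart, in any order of letters
- pad_b (a joint): how far pad b is pressed down, m: 0 free, 0.012 bottomed on a hard stop; springs back when let go. The push grows evenly with depth from a small preload (as if already pressed 1 mm); bottoming takes between about 4 and 15 N depending on the mount, and the softest pad needs only about half the force of the next softest at equal depth
- tag_b_top (a point): centre of the top face of the tag of mount b: T-shaped bare aluminium plate standing in a dark steel guide block, its flat top 28 x 14 mm (long side along the row), about 66 mm above the bench when up, 60 mm from the centre of the pad of the same mount, on the side of the row away from the robot; moves with the tag
- tag_b (a joint): how far tag b is pushed down, m: 0 to 0.003 at the start (up), 0.014 fully down on its stop; negative if pulled up. Moves with about 3 N of friction and stays where it is left
- pad_c_top (a point): centre of the top face of the round spring pad of shock mount c: black rubber-faced disc, 38 mm diameter, lying level, its top 66 mm above the bench when free (moves down with the pad). The three mounts look alike; they stand in a row 95 mm apart, in any order of letters
- pad_c (a joint): how far pad c is pressed down, m: 0 free, 0.012 bottomed on a hard stop; springs back when let go. The push grows evenly with depth from a small preload (as if already pressed 1 mm); bottoming takes between about 4 and 15 N depending on the mount, and the softest pad needs only about half the force of the next softest at equal depth
- tag_c_top (a point): centre of the top face of the tag of mount c: T-shaped bare aluminium plate standing in a dark steel guide block, its flat top 28 x 14 mm (long side along the row), about 66 mm above the bench when up, 60 mm from the centre of the pad of the same mount, on the side of the row away from the robot; moves with the tag
- tag_c (a joint): how far tag c is pushed down, m: 0 to 0.003 at the start (up), 0.014 fully down on its stop; negative if pulled up. Moves with about 3 N of friction and stays where it is left
- post_top (a point): top centre of the round steel post, 26 mm diameter at its foot, 58 mm high above the bench, at one end of the row of pads, in line with them and 75 mm from the nearest pad; either end of the row may have it (the other end has a low square steel block, 28 mm high above the bench)
- tachometer: loose glass-faced tachometer lying face up, 80 mm diameter, 52 mm high; origin at the centre of its underside; leave alone
- knurled_knob: loose knurled aluminium knob, 32 mm diameter, 26 mm high; origin at the centre of its underside; leave alone
- gasket: loose copper gasket ring lying flat, 48 mm outside, 32 mm inside, 5 mm thick; origin at the centre of its underside; leave alone
- dial_hub: loose steel dial hub, 50 mm flange, 26 mm high; origin at the centre of its underside; leave alone

How it is judged:
By the outcome, as a careful person would: the job done as asked, in the order asked, and still so for the second after the job is handed in, with the robot touching nothing.
It also fails if it takes over 48 s, if anything falls off the work surface, if the arm or the gripper's body presses on something with over 40 N, if the wrist force passes 120 N, or if a joint passes its speed limit or range.

## Working session

There is one attempt and no reset: what is moved stays moved. The work goes in short steps, each a Python script; the robot and the scene stay as the last script left them, time stands still between calls to the robot, and variables do not carry over. Pictures are saved under pics/ and viewed, and the job is handed in when it is done.

```bash
ls; mkdir -p pics
python3 - <<'E'
from bench import *
import cv2
for c in ["scene","side","wrist"]:
    im=read_camera(c); cv2.imwrite(f"pics/{c}0.png",im[:,:,::-1])
    p=camera_params(c); print(c,p["K"],p["camera_from_world"])
    for n in ["pad_a_top","tag_a_top","post_top"]:
        print(n,[( [round(v) for v in d["at"]],round(d["confidence"],2)) for d in tip_of(c,n)])
print(read_time_s(),read_eef_pos(),read_tcp_rot(),read_finger_gap(),read_ft_force())
E
```

```text
pics
scene [[492.7933808    0.         328.05765595]
 [  0.         492.7933808  205.15527824]
 [  0.           0.           1.        ]] [[ 0.03214298  0.99931343 -0.01842571 -0.02201818]
 [ 0.67871861 -0.03535643 -0.73354684 -0.34421974]
 [-0.73369467  0.01107251 -0.67938908  1.53448812]
 [ 0.          0.          0.          1.        ]]
pad_a_top [([321, 172], 0.54)]
tag_a_top [([324, 193], 0.43)]
post_top [([249, 176], 0.56), ([277, 192], 0.36)]
side [[387.88530387   0.         316.95660537]
 [  0.         387.88530387 195.97289059]
 [  0.           0.           1.        ]] [[ 0.71496108 -0.69910233  0.0093054  -0.3990651 ]
 [-0.50211926 -0.52268012 -0.68897151  0.34683336]
 [ 0.48652533  0.48791539 -0.72472869  0.44818482]
 [ 0.          0.          0.          1.        ]]
pad_a_top [([284, 234], 0.8), ([358, 313], 0.22)]
tag_a_top [([313, 221], 0.5)]
post_top [([357, 313], 0.89), ([353, 257], 0.55)]
wrist [[279.40600296   0.         317.86526512]
 [  0.         279.40600296 195.76252766]
 [  0.           0.           1.        ]] [[ 0.42297861  0.90613876 -0.00128599 -0.64923153]
 [ 0.87232697 -0.40681064  0.27120244 -0.03289699]
 [ 0.24522389 -0.11583464 -0.96252147  0.37977356]
 [ 0.          0.          0.          1.        ]]
pad_a_top []
tag_a_top []
post_top []
0.6 [0.2743838  0.58925687 0.25028531] [ 2.16161137e-01  9.76357702e-01  1.85404983e-05 -1.40021558e-05] 0.08525208323211182 [0.39135617 0.55439661 0.12308957]
```

View pics/scene0.png

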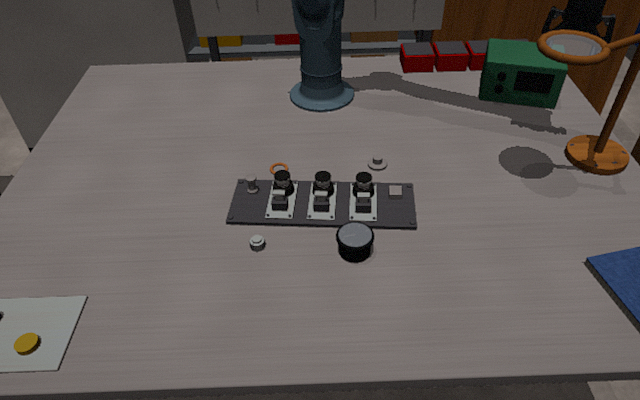

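View pics/side0.png

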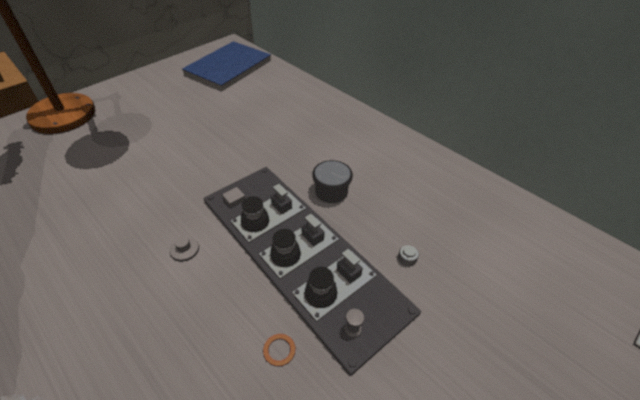

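View pics/wrist0.png

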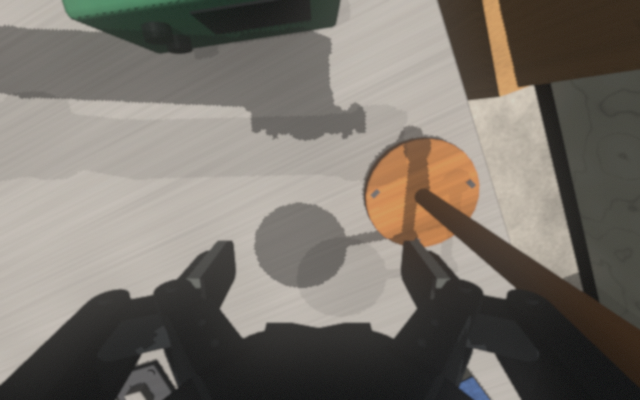

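```bash
cat > h.py <<'E'
from bench import *
import numpy as np, cv2
def ray(c,px,P=None):
    P=P or camera_params(c);K=np.array(P["K"]);T=np.array(P["camera_from_world"])
    d=T[:3,:3].T@np.linalg.solve(K,[px[0],px[1],1.]); o=-T[:3,:3].T@T[:3,3]
    return o,d
def atz(c,px,z,P=None):
    o,d=ray(c,px,P); return o+d*(z-o[2])/d[2]
E
python3 - <<'E'
from h import *
import cv2
for c,b in (("scene",(220,150,430,240)),("side",(190,150,430,370))):
    im=cv2.imread(f"pics/{c}0.png")[b[1]:b[3],b[0]:b[2]]
    s=3.5 if c=="scene" else 2.7
    cv2.imwrite(f"pics/{c}0c.png",cv2.resize(im,None,fx=s,fy=s,interpolation=cv2.INTER_CUBIC))
S={"scene":[(282,176),(322,177),(364,177)],"side":[(321,274),(285,236),(253,203)]}
for c in S:
    for p in S[c]: print(c,atz(c,p,.066).round(4))
print(atz("scene",(252,180),.058),atz("side",(355,315),.058))
for p in [(277,192),(321,194),(364,195)]: print('tag scene',atz("scene",p,.066).round(4))
for p in [(349,258),(313,222),(281,191)]: print('tag side',atz("side",p,.066).round(4))
E
```

```text
scene [ 0.4739 -0.0987  0.066 ]
scene [ 0.4826 -0.0062  0.066 ]
scene [0.4878 0.0902 0.066 ]
side [ 0.4697 -0.0982  0.066 ]
side [ 0.478  -0.0069  0.066 ]
side [0.4855 0.0867 0.066 ]
[ 0.47494802 -0.16897527  0.058     ] [ 0.46071918 -0.17530938  0.058     ]
tag scene [ 0.5296 -0.1078  0.066 ]
tag scene [ 0.5416 -0.0098  0.066 ]
tag scene [0.5499 0.0849 0.066 ]
tag side [ 0.5212 -0.108   0.066 ]
tag side [ 0.5312 -0.0172  0.066 ]
tag side [0.5399 0.075  0.066 ]
```

View pics/scene0c.png

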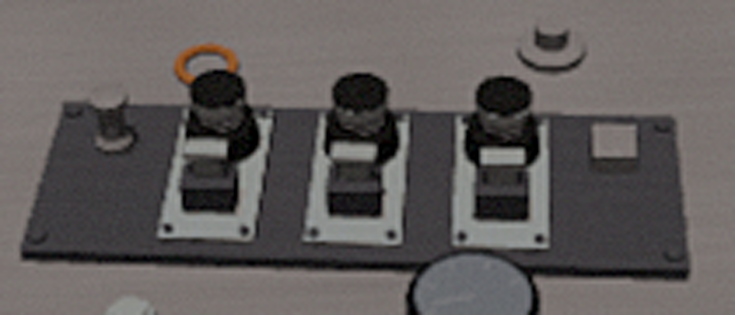

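View pics/side0c.png

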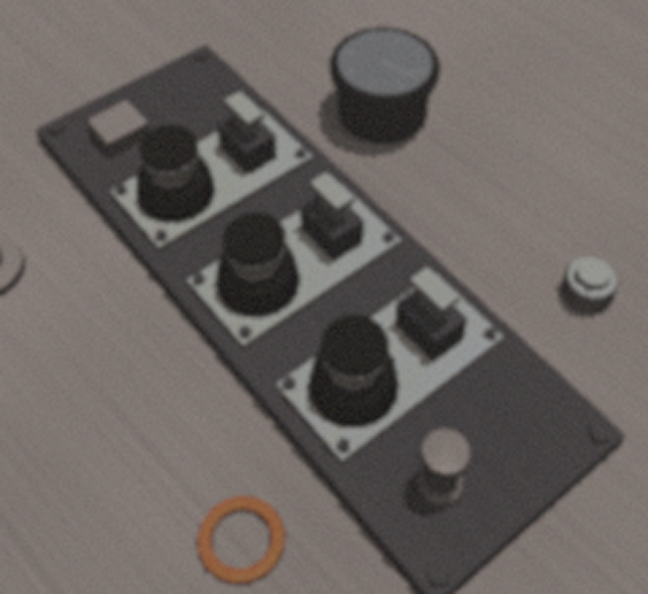

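Post is at the −y end (scene 251,178; side 355,317). I'll hover with the gripper shut for a wrist view.

```bash
cat >> h.py <<'E'
Q=np.array([0.04,0.9992,0,0]);Q/=np.linalg.norm(Q)
E
python3 - <<'E'
from h import *
move_ptp([0.45,-0.005,0.27],Q); print(read_time_s())
move_gripper(0.0,20); print(read_time_s(),read_finger_gap(),read_eef_pos(),read_tcp_rot())
P=camera_params("wrist"); im=read_camera("wrist"); cv2.imwrite("pics/w1.png",im[:,:,::-1])
print(P["camera_from_world"].tolist())
import json; json.dump({"K":np.array(P["K"]).tolist(),"camera_from_world":np.array(P["camera_from_world"]).tolist()},open("w1.json","w"))
for n in ["pad_a_top","tag_a_top","post_top"]:
    for d in tip_of("wrist",n): print(n,np.round(d["at"],1),round(d["confidence"],2),atz("wrist",d["at"],.058 if 'post' in n else .066,P).round(4))
E
```

```text
2.8167
3.5833 0.00015749329465137272 [ 0.44999771 -0.0050281   0.270025  ] [4.00599945e-02 9.99197276e-01 2.47062488e-05 8.38996292e-06]
[[0.08099544215256131, 0.9967142429024846, -0.0006755337443493415, -0.031532484254975235], [0.9594549875461638, -0.07778404716560611, 0.27091653489466244, -0.47072080249900605], [0.26997382321866537, -0.0225911487505047, -0.9626026048036808, 0.27629935153888335], [0.0, 0.0, 0.0, 1.0]]
pad_a_top [321.9 192.6] 0.86 [ 0.4679 -0.0014  0.066 ]
post_top [182.7 193.3] 0.81 [ 0.4569 -0.1742  0.058 ]
```

View pics/w1.png

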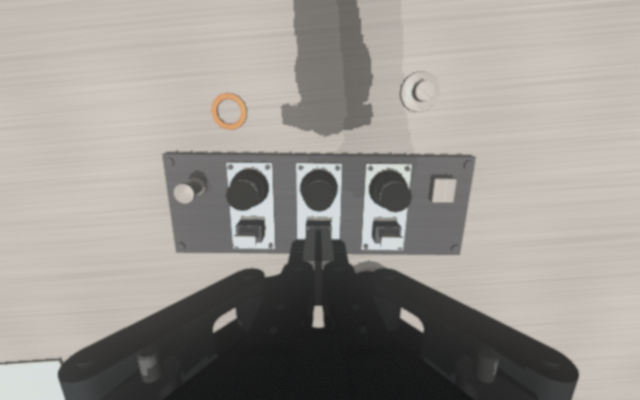

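Run:
```python
import cv2
im=cv2.imread("pics/w1.png")[145:265,160:480]
im=cv2.convertScaleAbs(im,alpha=1.6,beta=30)
cv2.imwrite("pics/w1c.png",cv2.resize(im,None,fx=2.5,fy=2.5,interpolation=cv2.INTER_CUBIC))
```

```text
(no output)
```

View pics/w1c.png

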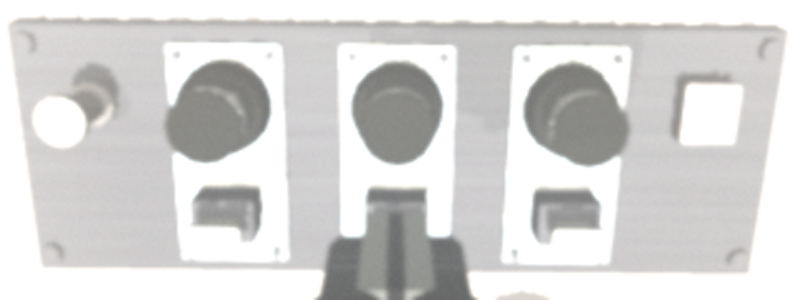

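Run:
```python
from h import *
import json
from scipy.optimize import least_squares
W=json.load(open("w1.json"));W={k:np.array(v) for k,v in W.items()}
C={"scene":camera_params("scene"),"side":camera_params("side"),"wrist":W}
O={"scene":dict(p=[(282.3,175.4),(322.9,176),(364,176.6)],t=[(279.1,192.3),(321.1,193.7),(363.7,194.6)],o=(250.9,177.7)),
"side":dict(p=[(321.1,275.2),(284.1,237.4),(252.6,204)],t=[(351.5,256.7),(313.3,220.4),(280,189.6)],o=(355.2,316.7)),
"wrist":dict(p=[(240.8,195.8),(319.2,195),(396.4,196.2)],t=None,o=(184.4,193.4))}
def model(v):
    x,y,th=v; u=np.array([np.sin(th),np.cos(th),0]); n=np.array([u[1],-u[0],0]); c=np.array([x,y,.066])
    p=[c+k*.095*u for k in(-1,0,1)]; t=[q+.06*n-[0,0,.0015] for q in p]; o=p[0]-.075*u; o[2]=.058
    return p,t,o
def pr(c,X):
    X=C[c]["camera_from_world"]@np.append(X,1); q=C[c]["K"]@X[:3]; return q[:2]/q[2]
def mk(cs):
  def res(v):
    p,t,o=model(v); r=[]
    for c in cs:
        d=O[c]
        for a,b in zip(p,d["p"]): r.append(pr(c,a)-b)
        if d["t"]:
            for a,b in zip(t,d["t"]): r.append(pr(c,a)-b)
        r.append(pr(c,o)-d["o"])
    return np.concatenate(r)
  return res
for cs in (["scene"],["side"],["wrist"],["scene","side","wrist"]):
    s=least_squares(mk(cs),[.478,-.006,.08]); print(cs,s.x.round(4),np.abs(s.fun).max().round(2))
print(s.fun.reshape(-1,2).round(1).tolist())
p,t,o=model(s.x);print(np.round(p,4),np.round(t,4))
```

```text
['scene'] [ 0.479  -0.004   0.0851] 0.5
['side'] [ 0.4752 -0.0078  0.0913] 1.81
['wrist'] [ 0.4715 -0.0048  0.0838] 1.64
['scene', 'side', 'wrist'] [ 0.4741 -0.0059  0.0893] 2.84
[[-0.9, -1.6], [-0.8, -1.3], [-0.8, -1.0], [-1.1, -1.1], [-0.8, -1.4], [-0.7, -1.3], [-1.0, -2.0], [-1.0, 1.4], [-1.3, -0.5], [-1.7, -0.8], [-1.8, -0.6], [-1.6, -0.7], [-1.0, -1.1], [-1.1, -1.0], [-0.0, 1.4], [-0.5, 2.8], [0.1, 2.3], [-2.1, 1.6]]
[[ 0.4657 -0.1005  0.066 ]
 [ 0.4741 -0.0059  0.066 ]
 [ 0.4826  0.0888  0.066 ]] [[ 0.5254 -0.1058  0.0645]
 [ 0.5339 -0.0112  0.0645]
 [ 0.5424  0.0834  0.0645]]
```

```bash
cat >> h.py <<'E'
x,y,th=.4743,-.0055,.0875
u=np.array([np.sin(th),np.cos(th),0]); n=np.array([u[1],-u[0],0])
PAD=[np.array([x,y,0])+k*.095*u for k in(-1,0,1)]; TAG=[p+.06*n for p in PAD]
Q=np.array([np.sin(th/2),np.cos(th/2),0,0])
def at(p,z): return [p[0],p[1],z]
def F(k=5):
    r=[]
    for _ in range(k): r.append(read_ft_force()); pause(.02)
    return np.mean(r,0)
def press(p):
    f0=F()
    out=[]
    for d in (.004,.0065,.009):
        movel(at(p,.085-d),Q,speed=.03); pause(.1); f=F()-f0; out.append((d,round(.085-read_eef_pos()[2],4),f.round(2).tolist()))
    movel(at(p,.11),Q,speed=.1); pause(.15)
    print(read_time_s(),f0.round(2),*out,"after",(F()-f0).round(2),sep="\n")
E
python3 - <<'E'
from h import *
move_ptp(at(PAD[0],.13),Q); movel(at(PAD[0],.105),Q,speed=.08); pause(.2)
press(PAD[0])
im=read_camera("side"); cv2.imwrite("pics/s2.png",im[:,:,::-1])
E
```

```text
7.8833
[-0.02  0.14 -0.29]
(0.004, np.float64(0.004), [-0.78, 0.45, 1.96])
(0.0065, np.float64(0.0064), [-0.63, 0.5, 2.76])
(0.009, np.float64(0.0088), [-0.37, 0.27, 3.42])
after
[-0.17  0.08  0.8 ]
```

View pics/s2.png

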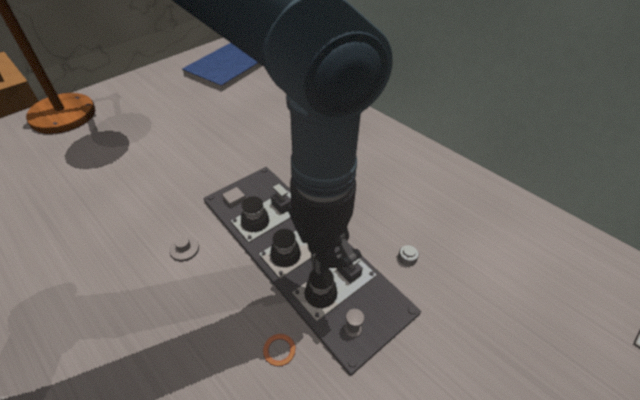

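Finger sits over the first pad (side 320,270); it reads ≈0.3 N/mm. Next pads.

Run:
```python
from h import *
for p in PAD[1:]:
    movel(at(p,.11),Q,speed=.12); movel(at(p,.105),Q,speed=.05); pause(.2)
    press(p)
```

```text
12.1333
[-0.27 -0.2  -0.36]
(0.004, np.float64(0.0039), [-1.4, 0.6, 3.53])
(0.0065, np.float64(0.0064), [-1.85, 0.66, 5.51])
(0.009, np.float64(0.0088), [-2.71, 0.55, 6.91])
after
[ 0.12  0.2  -0.09]
16.3333
[-0.23 -0.13  0.29]
(0.004, np.float64(0.0037), [-1.73, -0.42, 4.44])
(0.0065, np.float64(0.0059), [-2.35, -0.24, 6.95])
(0.009, np.float64(0.0081), [-3.5, -0.17, 9.62])
after
[ 0.45 -0.22 -0.64]
```

The softest is the first mount (3.4 N against 6.9 and 9.6 N). I'll check its tag from above before pushing.

Run:
```python
from h import *
p=PAD[0]-.045*n
movel(at(PAD[2],.15),Q,speed=.15)
move_ptp(at(p,.21),Q); pause(.2)
P=camera_params("wrist"); im=read_camera("wrist"); 
b=im[:,:,::-1].copy()
for q,z in [(TAG[0],.0645),(PAD[0],.066)]:
    X=P["camera_from_world"]@[q[0],q[1],z,1]; k=np.array(P["K"])@X[:3]; k=k[:2]/k[2]; print(k); cv2.circle(b,tuple(int(round(v)) for v in k),2,(0,0,255),-1)
cv2.imwrite("pics/w3.png",b)
for d in tip_of("wrist","tag_a_top"): print(np.round(d["at"],1),round(d["confidence"],2),atz("wrist",d["at"],.0645,P).round(4))
print(TAG[0],read_time_s())
```

```text
[315.99568877 283.61169714]
[316.04564853 233.39544071]
[400.2 283.7] 0.62 [ 0.5336 -0.0136  0.0645]
[ 0.52576856 -0.10537986  0.        ] 17.9667
```

View pics/w3.png

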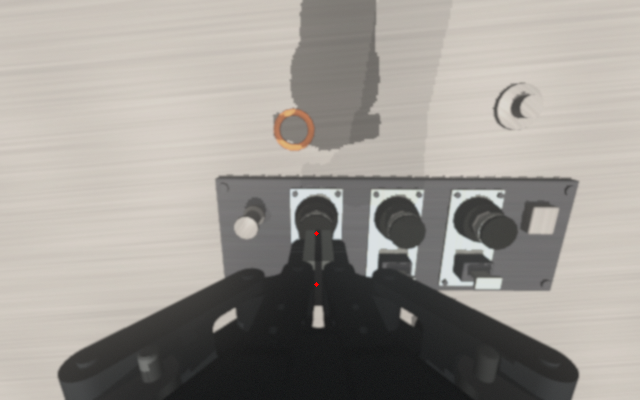

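Run:
```python
from h import *
t=TAG[0]
move_ptp(at(t,.15),Q); movel(at(t,.10),Q,speed=.08); pause(.2)
f0=F()
for z in (.080,.075,.072,.071,.070,.069,.068,.067):
    movel(at(t,z),Q,speed=.04); pause(.1); f=F()-f0; print(z,round(read_eef_pos()[2],4),f.round(2),round(read_time_s(),2))
    if f[2]>20: break
movel(at(t,.12),Q,speed=.08); print((F()-f0).round(2))
movel(at(t,.2),Q,speed=.15)
move_ptp([.42,.2,.3],Q); pause(.3)
for c in("scene","side"):
    im=read_camera(c)[:,:,::-1]; cv2.imwrite(f"pics/{c}4.png",im)
    b=(220,150,430,240) if c=="scene" else (190,150,430,370); s=3.5 if c=="scene" else 2.7
    cv2.imwrite(f"pics/{c}4c.png",cv2.resize(im[b[1]:b[3],b[0]:b[2]],None,fx=s,fy=s,interpolation=cv2.INTER_CUBIC))
print(read_time_s())
```

```text
0.08 0.08 [-0.06 -0.05  1.33] 20.43
0.075 0.0749 [-0.13  0.08  0.55] 20.89
0.072 0.0719 [0.32 0.   1.12] 21.32
0.071 0.0712 [-0.98  0.47  4.17] 21.76
0.07 0.0711 [-3.1   1.34 11.77] 22.19
0.069 0.071 [-5.65  2.22 18.53] 22.62
0.068 0.0709 [-7.91  2.78 25.98] 23.06
[0.37 0.51 0.5 ]
26.3
```

View pics/side4c.png

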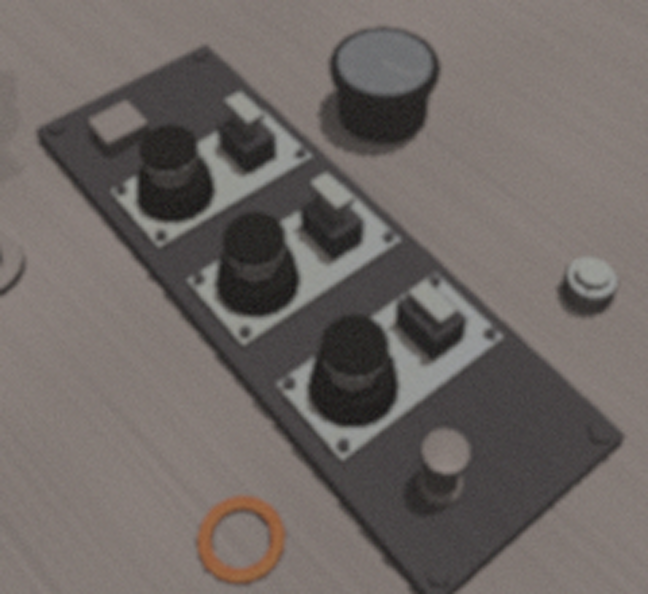

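View pics/scene4c.png

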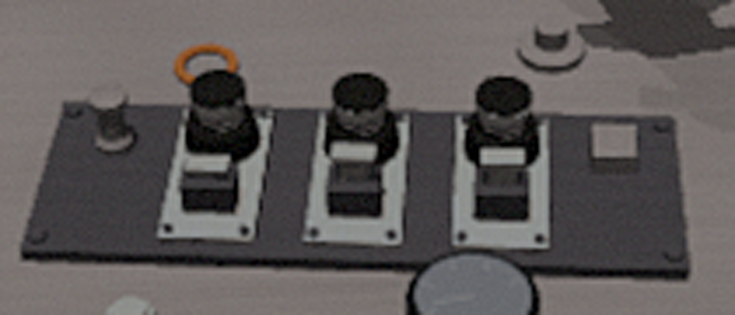

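The tag nearest the post is down (side crop 432,300, was 436,288). It met a hard stop at 52 mm height. The other tags and the loose parts are unchanged.

```bash
python3 -c "
from bench import *
sign_off()"
```

```text
the job is handed in; nothing more can be done
```

I pressed all three spring pads in order from the round-post end. The mount next to the post was the softest, so I pushed its tag fully down. I handed the job in just after about 26 s on the robot's clock, with the arm clear of everything.

| Mount, from the post | Fingertip travel below free pad height | Force | Result |
|---|---|---|---|
| 1st | 8.8 mm | 3.4 N | softest |
| 2nd | 8.8 mm | 6.9 N | about twice the first |
| 3rd | 8.1 mm | 9.6 N | stiffest |

- **Softest tag:** it stopped hard at the 14 mm point, with the force rising to 26 N while it barely moved further. I then backed off straight up, and the force returned to about zero.
- **Final pictures:** the scene and side views show that tag down, the other two still up, and the gasket, hub, knob and tachometer where they were.
- **Checks that disagreed:** the three cameras differed by a few millimetres on where the row stands, so I used the middle value. The last wrist view before the push had the softest tag hidden behind the gripper, so I relied on the neighbouring tag, which was within about 3 mm of my estimate. The force readings carried up to about 1 N of noise, well below the gap between the mounts.

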